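Unlock the blood analyser and hold its spring carriage open at the mark

TASK

The red blood analyser still has its orange transport-lock plate standing in the slot across its cuvette carriage: slide the plate up out of the slot and put it in the yellow kidney dish. Then pull out the sprung carriage with the blue handle until its white pointer is level with the green mark, and finish while still holding it there, because the spring draws it back as soon as it is let go. Leave everything else on the bench where it stands.

Things in the scene. Friction and masses are not known exactly. Their poses are not given: they have to be found in the camera images.
- reader: Red table-top blood analyser, fixed (all mm). Origin on the bench; its -x is the way the carriage pulls out (roughly towards the robot), z up. Red housing: x -35 to 105, y +-80, up to 80 high. Grey deck in front: x -195 to -15, y +-65, top at z 14.
- slot (a point): Deck level (z 14) midway between the two black guide posts that hold the plate, at x -90 of the analyser. Posts: |y| 27 to 44, x -101.5 to -78.5, tops at z 60 (mm, analyser frame). Their slots, open at the top, are 9 wide along x; slot bottoms at y +-39.
- plate: Orange plastic lock plate, about 30 g, loose: 5 thick (its x), 70 wide (y), 92 high (z), with a grip bead on the top edge 10 thick, 46 wide, z 76 to 92. A 26 wide tongue (z 0 to 16) goes through a hole in the carriage and locks it. Origin: middle of the tongue's lower edge. Starts upright in the guide posts, origin at point slot, axes as the analyser's; must rise 46 to be clear.
- plate_mid (a point): Centre of the orange plate, 46 above its lower edge along its z.
- dish: Yellow kidney-shaped dish, loose, 0.3 kg, 220 long (its x) x about 120 wide (y), walls 36 high, floor 4 thick. Origin on its underside at the middle, z up. The ends of the bean bend towards its +y.
- carriage: Cuvette carriage: dark steel strip 50 wide, top at z 23, that slides out of the analyser along its -x by up to 65 mm, with the handle and pointer on it. Same frame as the analyser when home. A spring draws it home: 3.6 N at home plus 0.12 N per mm (7 to 9 N at the mark). The mark needs 25 to 48 mm of pull. With the plate in its slot it moves 5 mm at most.
- handle_grip (a point): Grip point on the carriage's blue handle, an upright tab at the front end of the strip: 10 thick (along the analyser's x), 36 wide (y), from 23 to 61 mm above the bench. The point is on its middle plane, 49 above the bench; at home it is at x -160 of the analyser, with 53 mm free between the tab and the guide posts.
- pointer (a point): Top of the white pointer, a bar 6 mm thick (along the analyser's x) that sticks out sideways from the carriage at the analyser's y = 25 to 40 mm (the point is on the bar's middle line); it moves with the carriage.
- mark: Green mark, a bright green bar 6 mm thick (along the analyser's x), 22 wide (y), 10 high, fixed on the deck beside the pointer's path at the analyser's y = 52; axes parallel to the analyser's. Origin at its underside. Target: the pointer's x in this frame is 0.
- tube_rack: Bystander: white rack, 180 x 120 x 35, with purple-capped tubes standing in it up to 98 high; loose (mm). Origin under its middle.
- canister: Bystander: white screw-top jar with a red label, 54 diameter, 100 high; loose (mm). Origin under its middle.
- tape_roll: Bystander: white roll of tape standing on its flat side, 70 outside diameter, 50 high; loose (mm). Origin under its middle.
- cuvette_box: Bystander: small white and blue carton, 70 x 100 x 40; loose (mm). Origin under its middle.
- slide_rack: Bystander: grey open rack of glass slides, 90 x 100, 45 high; loose (mm). Origin under its middle.
There are look-alikes about, which are no part of the job. There is more than one size of the dish; the job needs the largest.

How it is judged:
On the way, in this order (a step that is already met when the one before it is completed fails the run):
1. the lock plate is slid up clear of its slot (z of plate in the frame of reader above 0.062 m), for 0.1 s.
2. the plate is put in the yellow dish and let go (x of plate_mid in the frame of dish between -0.1 and 0.1 m and y of plate_mid in the frame of dish between -0.06 and 0.07 m and z of plate_mid in the frame of dish between 0 and 0.055 m and contact force between plate and the fingers below 0.05 N and contact force between plate and dish above 0.05 N and linear speed of plate below 0.03 m/s), for 0.3 s.
3. the carriage is pulled out, pointer level with the mark, and kept there (x of pointer in the frame of mark between -0.005 and 0.005 m and contact force between carriage and the fingers above 2 N and linear speed of carriage below 0.01 m/s), for 1 s.
At the end, for the whole second after the job is handed in: The orange plate rests in the yellow dish, not touched by the fingers; the gripper holds the carriage (over 2 N) with the white pointer within 5 mm of the green mark along the pull, the carriage still (all of step 2 and all of step 3); the arm keeps its last pose, push and grip.
It fails at once if the tube rack is pushed more than 30 mm or knocked over (distance of tube_rack from where it was at the start of the episode above 0.03 m or angle between tube_rack's own z axis and vertical above 0.6 rad).
It fails at once if the canister is pushed more than 30 mm or knocked over (distance of canister from where it was at the start of the episode above 0.03 m or angle between canister's own z axis and vertical above 0.6 rad).
It fails at once if the tape roll is pushed more than 30 mm or knocked over (distance of tape_roll from where it was at the start of the episode above 0.03 m or angle between tape_roll's own z axis and vertical above 0.6 rad).
It fails at once if the cuvette box is pushed more than 30 mm or knocked over (distance of cuvette_box from where it was at the start of the episode above 0.03 m or angle between cuvette_box's own z axis and vertical above 0.6 rad).
It fails at once if the slide rack is pushed more than 30 mm or knocked over (distance of slide_rack from where it was at the start of the episode above 0.03 m or angle between slide_rack's own z axis and vertical above 0.6 rad).
It also fails if it takes over 58 s, if anything falls off the work surface, if the arm or the gripper's body presses on something with over 40 N, if the wrist force passes 120 N, or if a joint passes its speed limit or range.

ROBOT

A 6-joint arm with a two-finger parallel gripper is mounted at the origin on the work surface. World frame = base frame: x ahead of the robot, y to its left, z up, the work surface at z = 0. Lengths are in m, angles in rad, forces in N, time in s.
With the tool pointing down it reaches from about 0.3 to 0.75 m from the base axis. Payload 8.5 kg.
Tool frame: the origin (TCP) lies at the centre of the arm's flange, where the gripper is bolted on; the fingertips stand 173 mm ahead of it and the grasp point (between the pads) lies 155 mm ahead of it; z points along the fingers, y is the line along which they close (so a half turn about z gives the same grasp; the last joint's range is limited). The gripper opens to 85 mm and grips with 20 to 120 N. Pads are 22 mm wide; open, the fingers measure 114 mm over their backs; the gripper's body (76 mm by 85 mm) begins 54 mm behind the grasp point. The pads swing forward as they close: fully open they stand 13 mm farther back than shut.
Start: joints at [1.121, 0.381, 1.297, -0, 1.464, -0.215], TCP at [0.128, 0.535, 0.405] pointing down, gripper open.
Joint ranges: [-3.11, 3.11], [-0.89, 2.33], [0.22, 2.48], [-1.42, 4.56], [0.17, 2.85], [-2.88, 2.88]. Speed limits (rad/s): [2.39, 2.39, 3.14, 3.14, 3.14, 3.14].

INTERFACE

Orientations are given as a unit quaternion [x, y, z, w].
In Python, from bench import r gives the robot as it stands.
- The arm moves only by the tool step_arm, never from a script. Its argument "series" is a list of rows, each an object with "xyz": the shift along the world's x, y, z in cm, a list of three; "turn": the turn, a rotation vector about the world's x, y, z in rad, a list of three. In form: [{"xyz": [x, y, z], "turn": [rx, ry, rz]}, ...]. A call has 1 to 12 rows; each row shifts and turns the commanded pose from where the row before left it; what a row does not reach is not made up. A row lasts 1/12 s, in which the tool goes at most 41.7 mm and 7.16 degrees, less where a joint would pass 70% of its speed; a pose out of reach is approached as far as the arm can. A call is refused whole if a number of a shift passes 4.17 or a number of a turn 0.125, either way. A call with a gripper value outside its range is refused whole. "gripper" is the opening, from 0 (shut) to 1 (fully open), set as the call begins (left out, the last holds). The fingers move at their own pace and stop on an object; "grip_force" is the grip in N (left out, the last holds). Time passes only in rows, so rows that do not move let the fingers close. It gives the time, the measured TCP pose, the force, the opening and the grip force at its end, in the units of the state.
- r.observe(): the state, without advancing time (a new reading comes with each control period).
- r.get_image(name): name is "scene" or "side" or "wrist"; returns (picture, depth): 384x512x3 uint8, red, green, blue; 384x512 float32, m along the optical axis (not along the pixel's ray), 0 where there is no reading.
- r.calibration(name): a dict with "vertical_fov" (degrees; the focal length in pixels is half the picture's height over the tangent of half this angle, whatever the lens; pixels are square), "cx", "cy" (the principal point, pixels), "k1" (the pictures are not rectified: a ray, as slopes to the right and down, at radius r is drawn at 1 + k1 r^2 times it, then the intrinsics apply), "T" (4x4, takes a point from camera to world coordinates). Camera axes: x right, y down, z forward; pixel columns grow to the right and rows downward; lengths in m; the calibration is good to about 2 mm. A picture is of the moment at which its call begins: read the wrist's pose just before it. calibration takes no time and is no camera call; for the wrist camera it gives the pose at the moment of the call.
- r.finish_job(): hands the job in; it is judged then, once.
The state is a dict: "t": time; "joint_pos": joint angles; "joint_vel": joint speeds; "tau": joint torques, N m; "tool_pos": TCP position; "ee_rot": TCP orientation; "contact_force": force on the tool from outside, world axes, zero at the start; "ft_torque": the same for the moment, N m; "width": opening from 0.0 (shut) to 1.0 (fully open); "grasp_force": force on a finger pad.
Only numpy, scipy, OpenCV 4.12 (cv2) and the standard library are available. Lean on these libraries where they do the work, as an engineer would, in place of code of your own. Each camera call takes 0.05 s, during which the arm holds its last target. There are 200 camera calls.

## Working session

There is one attempt and no reset: what is moved stays moved. The work goes in short steps, Python scripts to look and compute and a tool call to move; the robot and the scene stay as the last step left them, time stands still between calls to the robot, and variables do not carry over. Pictures are saved under pics/ and viewed, at most 10 in all, crops included, and the job is handed in when it is done.

Besides the shell and the picture viewer there is one more tool, called after "Emit:" as name(argument=value, ...), one argument or row to a line, values as JSON. step_arm: Moves the arm, as the interface text tells. Its arguments: {"type":"object","properties":{"series":{"type":"array","items":{"type":"object","properties":{"xyz":{"type":"array","items":{"type":"number"}},"turn":{"type":"array","items":{"type":"number"}}}}},"gripper":{"type":"number"},"grip_force":{"type":"number"}},"required":["series"]}

```bash
mkdir -p pics; ls
cat > h.py <<'E'
import numpy as np, cv2
from bench import r
def cam(n):
    c=r.calibration(n); f=192/np.tan(np.radians(c['vertical_fov'])/2); return c,f
def world(n,img_d,c=None):
    """per-pixel world points"""
    c,f=c or cam(n); H,W=img_d.shape
    u,v=np.meshgrid(np.arange(W),np.arange(H))
    x=(u-c['cx'])/f; y=(v-c['cy'])/f; k=c['k1']; a,b=x.copy(),y.copy()
    for _ in range(15):
        s=1+k*(a*a+b*b); a,b=x/s,y/s
    P=np.stack([a*img_d,b*img_d,img_d],-1); T=np.array(c['T'])
    return P@T[:3,:3].T+T[:3,3]
def shot(n,name):
    cc=cam(n); im,d=r.get_image(n); cv2.imwrite(f'pics/{name}.png',im[:,:,::-1]); np.savez(f'pics/{name}.npz',im=im,d=d,P=world(n,d,cc))
    return im,d,world(n,d,cc)
E
python3 - <<'E'
from h import *
for n in('scene','side','wrist'): shot(n,n+'0')
a=[cv2.imread(f'pics/{n}0.png') for n in('scene','side','wrist')]
cv2.imwrite('pics/all0.png',cv2.resize(np.vstack([np.hstack(a[:2]),np.hstack([a[2],a[2]*0])]),(800,600)))
print(r.observe())
for n in('scene','side','wrist'): c,f=cam(n);print(n,f,c['k1'],np.round(c['T'],3).tolist())
E
```

```text
pics
{'t': 0.15, 'joint_pos': array([ 1.12070442e+00,  3.81091627e-01,  1.29801955e+00,  1.42386096e-05,
        1.46358017e+00, -2.15330320e-01]), 'joint_vel': array([ 0.00066056, -0.00254178, -0.00321514,  0.00102274,  0.00170962,
       -0.00101604]), 'tau': array([ 1.77170306e-03, -4.48625243e+01, -2.31343549e+01, -1.78112823e-04,
        3.74747731e-03,  4.92717803e-06]), 'tool_pos': array([0.12794511, 0.53489207, 0.40424907]), 'ee_rot': array([ 1.17112170e-01,  9.93118542e-01, -5.16905914e-04, -1.86109076e-04]), 'contact_force': array([-0.01100736, -0.34545468,  0.61621058]), 'ft_torque': array([-0.01037608,  0.04727613,  0.02811397]), 'grasp_force': 0.0, 'width': 1.0009494619803776}
scene 488.1041349143749 -0.04981570228674454 [[-0.363, 0.482, -0.798, 1.552], [0.932, 0.201, -0.303, 0.396], [0.014, -0.853, -0.522, 0.785], [0.0, 0.0, 0.0, 1.0]]
side 423.2696900683406 -0.12796447434681468 [[0.954, -0.192, 0.231, 0.194], [-0.3, -0.572, 0.763, -0.939], [-0.014, -0.797, -0.603, 0.796], [0.0, 0.0, 0.0, 1.0]]
wrist 298.4074724568091 -0.05195265575253822 [[0.233, 0.935, 0.267, 0.06], [0.972, -0.224, -0.064, 0.551], [-0.0, 0.275, -0.961, 0.374], [0.0, 0.0, 0.0, 1.0]]
```

View pics/all0.png

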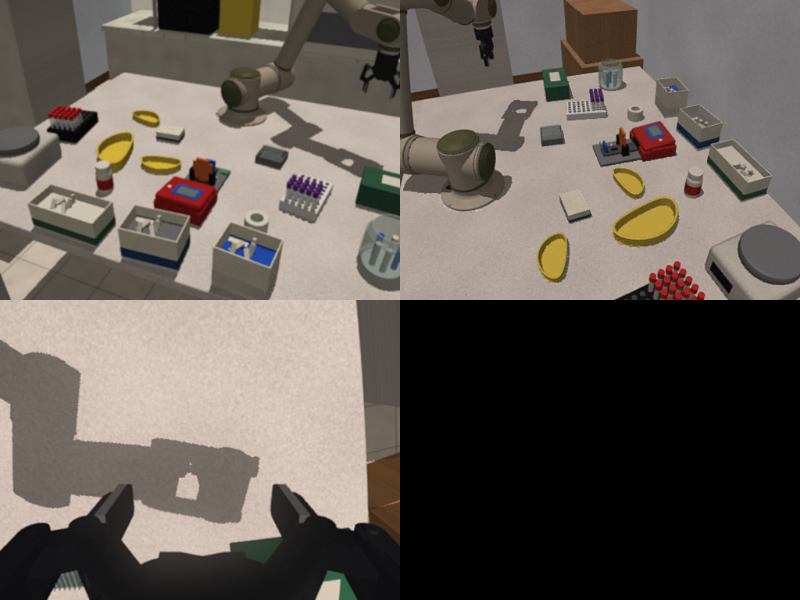

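The mosaic is at 0.78 scale. It shows three yellow dishes: scene (115,150), (146,118) and (160,164), and side (645,220), (553,257) and (628,182). The analyser is at scene (185,195) and side (655,140), with the orange plate at scene (203,170) and side (622,138). The biggest dish looks like scene (115,150) / side (645,220). Next I'll measure by colour.

Run:
```python
from h import *
for n in('scene','side'):
    z=np.load(f'pics/{n}0.npz'); im,P=z['im'],z['P']; hsv=cv2.cvtColor(im,cv2.COLOR_RGB2HSV)
    ok=(z['d']>0)&(P[...,2]>.006)&(P[...,2]<.2)&(P[...,0]>-.2)&(P[...,0]<1.1)&(abs(P[...,1])<.8)
    for nm,lo,hi in(('yellow',(21,120,60),(30,255,255)),('orange',(7,150,60),(17,255,255)),('green',(45,100,60),(75,255,255)),('blue',(98,130,50),(125,255,255)),('red',(174,120,50),(180,255,255))):
        m=(cv2.inRange(hsv,lo,hi)>0)&ok
        k,L,S,C=cv2.connectedComponentsWithStats(m.astype(np.uint8))
        for i in range(1,k):
            if S[i,4]<8: continue
            Q=P[L==i]; (c,s,a)=cv2.minAreaRect((Q[:,:2]*1000).astype(np.float32))
            print(n,nm,S[i,4],'px',C[i].round(),'mean',Q.mean(0).round(3),'z',Q[:,2].min().round(3),Q[:,2].max().round(3),'rect',np.round(c),np.round(s),round(a))
z=[np.load(f'pics/{n}0.npz')['im'][:,:,::-1] for n in('scene','side')]
a=cv2.resize(z[0][175:295,170:330],(800,600),interpolation=2)[:,:];b=cv2.resize(z[1][140:220,230:370],(800,457),interpolation=2)
cv2.imwrite('pics/crop1.png',cv2.resize(np.hstack([cv2.resize(a,(609,457)),b]),(800,260)))
```

```text
scene yellow 333 px [187. 150.] mean [ 0.224 -0.377  0.017] z 0.006 0.029 rect [ 220. -373.] [159.  90.] 67
scene yellow 844 px [149. 189.] mean [ 0.508 -0.349  0.025] z 0.006 0.043 rect [ 521. -352.] [232. 124.] 16
scene yellow 588 px [206. 209.] mean [ 0.532 -0.15   0.017] z 0.006 0.028 rect [ 536. -150.] [ 87. 148.] 13
scene orange 534 px [259. 217.] mean [0.576 0.027 0.066] z 0.019 0.106 rect [575.  28.] [13. 68.] 0
scene green 801 px [483. 230.] mean [0.436 0.573 0.079] z 0.075 0.084 rect [429. 584.] [112. 119.] 87
scene green 33 px [287. 221.] mean [0.502 0.082 0.019] z 0.012 0.023 rect [497.  78.] [34. 19.] 38
scene blue 38 px [272. 210.] mean [0.508 0.041 0.048] z 0.027 0.062 rect [508.  39.] [19.  9.] 82
scene blue 207 px [240. 246.] mean [0.709 0.032 0.069] z 0.062 0.076 rect [708.  30.] [84. 60.] 86
scene blue 16 px [488. 300.] mean [0.705 0.581 0.086] z 0.078 0.129 rect [727. 579.] [10. 71.] 82
scene blue 94 px [290. 314.] mean [0.896 0.216 0.091] z 0.087 0.094 rect [894. 215.] [18. 35.] 90
scene blue 18 px [318. 312.] mean [0.87  0.265 0.091] z 0.089 0.094 rect [871. 266
[... 1518 characters left out ...]
6. 58.] 86
side blue 257 px [373. 176.] mean [ 0.863 -0.005  0.029] z 0.012 0.044 rect [859.   6.] [ 54. 164.] 23
side blue 19 px [402. 179.] mean [ 0.937 -0.058  0.035] z 0.025 0.042 rect [934. -57.] [36.  7.] 1
side blue 61 px [262. 188.] mean [0.501 0.018 0.049] z 0.027 0.067 rect [501.  23.] [ 8. 33.] 3
side blue 9 px [235. 277.] mean [ 0.34  -0.262  0.015] z 0.01 0.017 rect [ 339. -263.] [18.  3.] 3
side red 10 px [347. 194.] mean [ 0.741 -0.063  0.028] z 0.02 0.037 rect [743. -62.] [22.  3.] 5
side red 9 px [322. 196.] mean [ 0.663 -0.056  0.034] z 0.028 0.039 rect [664. -55.] [ 7. 23.] 84
side red 10 px [314. 201.] mean [ 0.637 -0.058  0.024] z 0.019 0.03 rect [636. -58.] [ 4. 18.] 77
```

View pics/crop1.png

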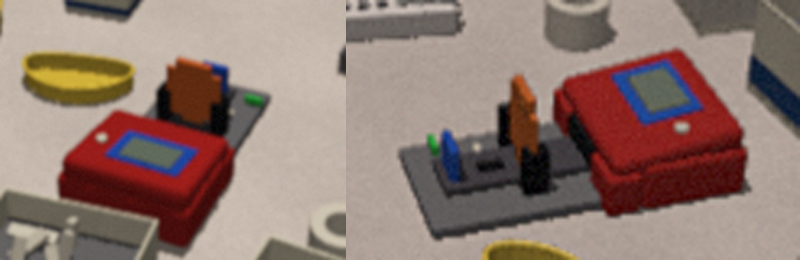

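The crop shows the orange plate upright between the black posts, the blue handle, the white pointer and the green mark to its left. The plate is at about (0.573, 0.027), with its top at 0.106 against an expected 0.106. The big dish measures about 230x125, centred at (0.520, -0.354). The other two are about 150 long, so they are ruled out. I'm moving over the analyser for a wrist view.

Emit:
step_arm(
  series=[
    {"xyz":[2,-2.5,0],"turn":[0,0,-0.064]},
    {"xyz":[2,-2.5,0],"turn":[0,0,-0.064]},
    {"xyz":[2,-2.5,0],"turn":[0,0,-0.064]},
    {"xyz":[2,-2.5,0],"turn":[0,0,-0.064]},
    {"xyz":[2,-2.5,0],"turn":[0,0,-0.064]},
    {"xyz":[2,-2.5,0],"turn":[0,0,-0.064]},
    {"xyz":[2,-2.5,0],"turn":[0,0,-0.064]},
    {"xyz":[2,-2.5,0],"turn":[0,0,-0.064]},
    {"xyz":[2,-2.5,0],"turn":[0,0,-0.064]},
    {"xyz":[2,-2.5,0],"turn":[0,0,-0.064]},
  ],
)

```text
t: 0.98
tool_pos: [0.3285, 0.2835, 0.4047]
ee_rot: [0.425, 0.905, -0.0, -0.0]
contact_force: [-0.1, -0.1, 0.4]
width: 1.005
grasp_force: 0.0
```

Emit:
step_arm(
  series=[
    {"xyz":[2,-2.5,0],"turn":[0,0,-0.064]},
    {"xyz":[2,-2.5,0],"turn":[0,0,-0.064]},
    {"xyz":[2,-2.5,0],"turn":[0,0,-0.064]},
    {"xyz":[2,-2.5,0],"turn":[0,0,-0.064]},
    {"xyz":[2,-2.5,0],"turn":[0,0,-0.064]},
    {"xyz":[2,-2.5,0],"turn":[0,0,-0.064]},
    {"xyz":[2,-2.5,0],"turn":[0,0,-0.064]},
    {"xyz":[2,-2.5,0],"turn":[0,0,-0.064]},
    {"xyz":[2,-2.5,0],"turn":[0,0,-0.064]},
    {"xyz":[2,-2.5,0],"turn":[0,0,-0.064]},
    {"xyz":[0,0,0]},
    {"xyz":[0,0,0]},
  ],
)

```text
$.series[10]: bad value
```

```bash
cat >> h.py <<'E'
COL=dict(orange=((5,150,50),(17,255,255)),green=((45,100,60),(75,255,255)),blue=((98,130,40),(125,255,255)))
def blobs(im,P,d,names,box=(.3,.75,-.15,.25),zr=(.015,.3),mn=25):
    hsv=cv2.cvtColor(im,cv2.COLOR_RGB2HSV)
    ok=(d>0)&(P[...,2]>zr[0])&(P[...,2]<zr[1])&(P[...,0]>box[0])&(P[...,0]<box[1])&(P[...,1]>box[2])&(P[...,1]<box[3])
    for nm in names:
        m=(cv2.inRange(hsv,*COL[nm])>0)&ok
        k,L,S,C=cv2.connectedComponentsWithStats(m.astype(np.uint8))
        for i in range(1,k):
            if S[i,4]<mn: continue
            Q=P[L==i]; zt=np.percentile(Q[:,2],97); T=Q[Q[:,2]>zt-.006]
            (c,s,a)=cv2.minAreaRect((T[:,:2]*1000).astype(np.float32))
            print(nm,S[i,4],'px',C[i].round(),'ztop',zt.round(4),'top rect',np.round(c,1),np.round(s,1),round(a,1),'mean',T.mean(0).round(4))
E
python3 - <<'E'
from h import *
o=r.observe();print(o['tool_pos'],o['ee_rot'],o['t'],o['joint_pos'])
im,d,P=shot('wrist','w1'); blobs(im,P,d,COL)
E
```

```text
[0.32854649 0.2835052  0.40467162] [ 4.24967022e-01  9.05208828e-01 -6.36744710e-05 -5.74058060e-05] 0.9833 [ 4.37751292e-01  1.76182472e-01  1.59298780e+00  6.91530673e-06
  1.37259371e+00 -2.55195485e-01]
```

View pics/w1.png

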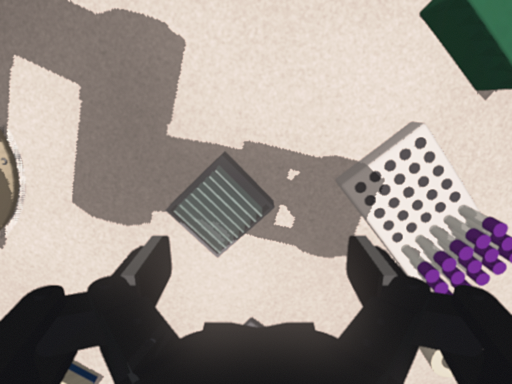

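The second call was refused because every row needs a turn. This halfway view shows only the slide rack (220,205) and the tube rack (430,210), so I'll carry on.

Emit:
step_arm(
  series=[
    {"xyz":[2,-2.5,0],"turn":[0,0,-0.064]},
    {"xyz":[2,-2.5,0],"turn":[0,0,-0.064]},
    {"xyz":[2,-2.5,0],"turn":[0,0,-0.064]},
    {"xyz":[2,-2.5,0],"turn":[0,0,-0.064]},
    {"xyz":[2,-2.5,0],"turn":[0,0,-0.064]},
    {"xyz":[2,-2.5,0],"turn":[0,0,-0.064]},
    {"xyz":[2,-2.5,0],"turn":[0,0,-0.064]},
    {"xyz":[2,-2.5,0],"turn":[0,0,-0.064]},
    {"xyz":[2,-2.5,0],"turn":[0,0,-0.064]},
    {"xyz":[2,-2.5,0],"turn":[0,0,-0.064]},
    {"xyz":[0,0,0],"turn":[0,0,0]},
    {"xyz":[0,0,0],"turn":[0,0,0]},
  ],
)

```text
t: 2.03
tool_pos: [0.5285, 0.0339, 0.404]
ee_rot: [0.688, 0.726, -0.0, -0.001]
contact_force: [0.2, 0.4, -0.3]
width: 1.003
grasp_force: 0.0
```

Run:
```python
from h import *
o=r.observe();print(o['tool_pos'],o['ee_rot'],o['t'],o['joint_pos'])
im,d,P=shot('wrist','w2'); blobs(im,P,d,COL)
```

```text
[0.52853416 0.03385221 0.40402359] [ 6.87670069e-01  7.26023044e-01 -3.23378646e-04 -5.57684194e-04] 2.0333 [-1.59773384e-01  3.45534857e-01  1.35443752e+00  9.48406614e-05
  1.44290616e+00 -2.14031499e-01]
orange 1155 px [301. 182.] ztop 0.1076 top rect [572.   25.4] [45.2 10.2] 87.4 mean [0.5714 0.0266 0.1061]
green 111 px [238. 123.] ztop 0.0264 top rect [501.4  80.5] [21.9  5.9] 87.9 mean [0.5014 0.0803 0.0245]
blue 2177 px [423. 183.] ztop 0.0749 top rect [707.4  28.9] [85.4 59.9] 87.5 mean [0.7167 0.0316 0.0723]
blue 272 px [235. 170.] ztop 0.0625 top rect [502.7  29.3] [33.7  9. ] 86.7 mean [0.5029 0.0307 0.0613]
```

View pics/w2.png

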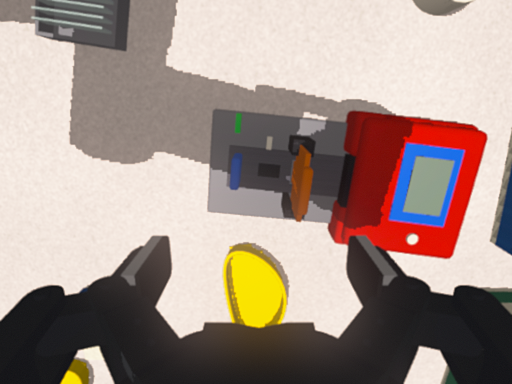

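The view shows the analyser nearly square to the robot. The plate bead is at (301,182), 45x10 mm with its top at 0.106. The handle is at (235,170) with its top at 0.062, the pointer at (270,143), the mark at (238,123), and a small look-alike dish at (255,285). Analyser yaw is about -2.7°. I'm going to the bead.

Emit:
step_arm(
  series=[
    {"xyz":[1.1,-0.2,0],"turn":[0,0,-0.025]},
    {"xyz":[1.1,-0.2,0],"turn":[0,0,-0.025]},
    {"xyz":[1.1,-0.2,0],"turn":[0,0,-0.025]},
    {"xyz":[1.05,-0.2,0],"turn":[0,0,-0.026]},
    {"xyz":[0,0,-2],"turn":[0,0,0]},
    {"xyz":[0,0,-2],"turn":[0,0,0]},
    {"xyz":[0,0,-2],"turn":[0,0,0]},
    {"xyz":[0,0,-2],"turn":[0,0,0]},
    {"xyz":[0,0,-2],"turn":[0,0,0]},
    {"xyz":[0,0,0],"turn":[0,0,0]},
    {"xyz":[0,0,0],"turn":[0,0,0]},
  ],
)

```text
t: 3.0
tool_pos: [0.571, 0.0279, 0.3048]
ee_rot: [0.722, 0.692, -0.0, -0.001]
contact_force: [-0.5, -0.1, 0.4]
width: 1.0
grasp_force: 0.0
```

Run:
```python
from h import *
o=r.observe();print(o['tool_pos'],o['ee_rot'],o['t'])
im,d,P=shot('wrist','w3'); blobs(im,P,d,COL)
z=np.load('pics/w2.npz');P=z['P'];im=z['im']  # pointer
hsv=cv2.cvtColor(im,cv2.COLOR_RGB2HSV)
m=(P[...,2]>.018)&(P[...,2]<.05)&(hsv[...,1]<60)&(hsv[...,2]>120)&(abs(P[...,0]-.535)<.03)&(abs(P[...,1]-.06)<.03)
Q=P[m];print(m.sum(),Q.mean(0),cv2.minAreaRect((Q[:,:2]*1000).astype(np.float32)))
```

```text
[0.57103264 0.02789127 0.30481376] [ 7.22258374e-01  6.91622929e-01 -3.90516211e-04 -6.42797074e-04] 3.0
orange 1406 px [261. 212.] ztop 0.1077 top rect [572.1  25.5] [45.3  9.5] 87.3 mean [0.5721 0.0271 0.1062]
green 250 px [174. 128.] ztop 0.0258 top rect [501.8  80.1] [21.   6.3] 87.2 mean [0.502  0.0806 0.0242]
blue 4709 px [443. 187.] ztop 0.0749 top rect [707.3  28.8] [86.1 61.1] 86.7 mean [0.7169 0.0333 0.0722]
blue 957 px [174. 195.] ztop 0.0625 top rect [502.7  29. ] [34.7  9.2] 87.5 mean [0.5034 0.0301 0.0609]
63 [0.53865025 0.05901507 0.02331738] ((538.3256225585938, 58.85435104370117), (5.889839172363281, 13.965149879455566), 2.8790454864501953)
```

Two wrist heights agree: the bead is at (0.572, 0.026) with its top at 0.106. The pointer needs about 37.5 mm of pull. Descending and gripping.

Emit:
step_arm(
  series=[
    {"xyz":[0.1,-0.1,-1.3],"turn":[0,0,0]},
    {"xyz":[0,-0.1,-1.3],"turn":[0,0,0]},
    {"xyz":[0,0,-1.3],"turn":[0,0,0]},
    {"xyz":[0,0,-1.3],"turn":[0,0,0]},
    {"xyz":[0,0,0],"turn":[0,0,0]},
    {"xyz":[0,0,0],"turn":[0,0,0]},
  ],
)

```text
t: 3.55
tool_pos: [0.5726, 0.0251, 0.2539]
ee_rot: [0.723, 0.691, 0.0, 0.0]
contact_force: [-0.6, -0.7, 1.1]
width: 1.0
grasp_force: 0.0
```

Emit:
step_arm(
  series=[
    {"xyz":[0,0,0],"turn":[0,0,0]},
    {"xyz":[0,0,0],"turn":[0,0,0]},
    {"xyz":[0,0,0],"turn":[0,0,0]},
    {"xyz":[0,0,0],"turn":[0,0,0]},
    {"xyz":[0,0,0],"turn":[0,0,0]},
    {"xyz":[0,0,0],"turn":[0,0,0]},
    {"xyz":[0,0,0],"turn":[0,0,0]},
    {"xyz":[0,0,0],"turn":[0,0,0]},
    {"xyz":[0,0,0],"turn":[0,0,0]},
    {"xyz":[0,0,0],"turn":[0,0,0]},
  ],
  gripper=0,
  grip_force=30,
)

```text
t: 4.38
tool_pos: [0.5725, 0.0249, 0.2529]
ee_rot: [0.723, 0.691, 0.0, 0.0]
contact_force: [0.4, 0.8, 2.9]
width: 0.106
grasp_force: 34.3
```

Gripped: an opening of 0.106, about 9-10 mm, matches the bead. Lifting.

Emit:
step_arm(
  series=[
    {"xyz":[0,0,0.4],"turn":[0,0,0]},
    {"xyz":[0,0,0.6],"turn":[0,0,0]},
    {"xyz":[0,0,0.8],"turn":[0,0,0]},
    {"xyz":[0,0,0.8],"turn":[0,0,0]},
    {"xyz":[0,0,0.8],"turn":[0,0,0]},
    {"xyz":[0,0,0.8],"turn":[0,0,0]},
    {"xyz":[0,0,0.8],"turn":[0,0,0]},
    {"xyz":[0,0,1],"turn":[0,0,0]},
    {"xyz":[0,0,1],"turn":[0,0,0]},
    {"xyz":[0,0,1],"turn":[0,0,0]},
    {"xyz":[0,0,1],"turn":[0,0,0]},
    {"xyz":[0,0,1],"turn":[0,0,0]},
  ],
)

```text
t: 5.38
tool_pos: [0.5724, 0.0249, 0.3539]
ee_rot: [0.723, 0.691, 0.0, 0.0]
contact_force: [-0.7, -0.2, -0.2]
width: 0.11
grasp_force: 33.8
```

Run:
```python
from h import *
o=r.observe();print(o['tool_pos'],o['t'])
for n in('scene','side'):
    im,d,P=shot(n,n+'1');print(n); blobs(im,P,d,['orange','blue'],mn=20)
    z=np.load(f'pics/{n}0.npz')
# dish shape in its frame from the side view
z=np.load('pics/side0.npz');P=z['P'];hsv=cv2.cvtColor(z['im'],cv2.COLOR_RGB2HSV)
m=(cv2.inRange(hsv,(18,90,40),(32,255,255))>0)&(abs(P[...,0]-.52)<.15)&(P[...,1]<-.26)&(P[...,2]>.0)&(P[...,2]<.06)
Q=P[m]; c=(Q[:,:2].max(0)+Q[:,:2].min(0))/2
for nm,s in(('rim',Q[:,2]>.028),('floor',Q[:,2]<.012)):
    H=np.histogram2d(Q[s,0],Q[s,1],bins=[np.arange(.38,.67,.02),np.arange(-.46,-.25,.02)])[0].astype(int);print(nm);print(H.T[::-1])
```

```text
[0.57241251 0.02489353 0.35385387] 5.3833
scene
orange 519 px [260. 185.] ztop 0.2013 top rect [584.9  31.5] [39.4 35.7] 25.3 mean [0.5801 0.0316 0.2028]
blue 127 px [269. 211.] ztop 0.0596 top rect [508.7  32.3] [ 9.6 27.2] 4.8 mean [0.5088 0.0326 0.0578]
blue 209 px [240. 246.] ztop 0.0733 top rect [712.8  31.4] [86.3 53.2] 83.3 mean [0.7221 0.0319 0.0706]
side
orange 165 px [286. 151.] ztop 0.2114 top rect [572.5  14.6] [29.8  5.9] 84.5 mean [0.5722 0.0097 0.2097]
blue 141 px [324. 169.] ztop 0.0774 top rect [711.   25.6] [84.6 50.2] 88.2 mean [0.7194 0.02   0.0744]
blue 61 px [262. 188.] ztop 0.064 top rect [502.8  22. ] [28.5  8.5] 86.7 mean [0.5016 0.0206 0.0615]
rim
[[ 0  0  0  0  0  0  0  0  0  1  0  0  0  0]
 [ 0  0  0  0  0  1 18 39 35 35 39 44  0  0]
 [ 0  0  1 23 42 37 18  0  0  0  0 23 15  0]
 [ 0 10 41 20  0  0  0  0  0  0  0 21  8  0]
 [ 0 31  0  0  0  0  0  0  0  0  0 26  1  0]
 [ 0 38  0  0  0  0  0  0  0  0 13 16  0  0]
 [ 0 14 41  1  0  0  0  0  0 18 22  0  0  0]
 [ 0  0  7 42 41 37 35 31 33 13  0  0  0  0]
 [ 0  0  0  0  0  4  4  0  0  0  0  0  0  0]
 [ 0  0  0  0  0  0  0  0  0  0  0  0  0  0]]
floor
[[ 0  0  0  0  1  2  2  1  0  0  0  0  0  1]
 [ 0  0  2  1  1  0  5 25 33 44 44 25  0  2]
 [ 0  1  1  8 27 50 54 46 55 50 44 52  2  0]
 [ 0  0 33 51 51 43 55 51 46 47 53 45  0  0]
 [ 0 13 33 55 58 56 56 53 50 54 50 20  0  0]
 [ 0 22  0 33 55 57 58 59 53 48 17  1  0  0]
 [ 0 12 33  0  5 20 24 23 14  8  5  0  0  0]
 [ 0  0  2 23 24 23 22 15 14  2  0  0  0  0]
 [ 0  0  0  0  0  0  0  0  0  0  0  0  0  0]
 [ 0  0  0  0  0  0  0  0  0  0  0  0  0  0]]
```

Step 1 is done: the plate now hangs clear at +0.1 m, with its top at 0.206. The big dish's interior is centred at about (0.520, -0.355) with a yaw of about 17°. Carrying it there with the plate face turned along the dish's length.

Emit:
step_arm(
  series=[
    {"xyz":[-0.4,-2,0],"turn":[0,0,0.02]},
    {"xyz":[-0.4,-3,0],"turn":[0,0,0.028]},
    {"xyz":[-0.4,-3,0],"turn":[0,0,0.028]},
    {"xyz":[-0.4,-3,0],"turn":[0,0,0.028]},
    {"xyz":[-0.4,-3,0],"turn":[0,0,0.028]},
    {"xyz":[-0.4,-3,0],"turn":[0,0,0.028]},
    {"xyz":[-0.4,-3,0],"turn":[0,0,0.028]},
    {"xyz":[-0.4,-3,0],"turn":[0,0,0.028]},
    {"xyz":[-0.4,-3,0],"turn":[0,0,0.028]},
    {"xyz":[-0.4,-3,0],"turn":[0,0,0.028]},
    {"xyz":[-0.4,-3,0],"turn":[0,0,0.028]},
    {"xyz":[-0.4,-3,0],"turn":[0,0,0.028]},
  ],
)

```text
t: 6.48
tool_pos: [0.524, -0.3266, 0.3522]
ee_rot: [0.6, 0.8, 0.0, -0.001]
contact_force: [1.1, 0.6, -1.1]
width: 0.111
grasp_force: 33.8
```

Emit:
step_arm(
  series=[
    {"xyz":[-0.4,-2,0],"turn":[0,0,0.014]},
    {"xyz":[0,-1,0],"turn":[0,0,0]},
    {"xyz":[0,0,0],"turn":[0,0,0]},
    {"xyz":[0,0,0],"turn":[0,0,0]},
  ],
)

```text
t: 6.82
tool_pos: [0.5206, -0.3546, 0.3523]
ee_rot: [0.595, 0.804, 0.0, -0.001]
contact_force: [0.2, 0.2, -0.3]
width: 0.109
grasp_force: 33.8
```

Run:
```python
from h import *
o=r.observe();print(o['tool_pos'],o['ee_rot'],o['t'],o['joint_pos'],o['width'])
im,d,P=shot('wrist','w4'); blobs(im,P,d,['orange'],box=(.3,.75,-.6,.2))
hsv=cv2.cvtColor(im,cv2.COLOR_RGB2HSV)
m=(cv2.inRange(hsv,(18,90,40),(32,255,255))>0)&(abs(P[...,0]-.52)<.15)&(P[...,1]<-.24)&(P[...,2]>.025)&(P[...,2]<.06)
print(m.sum(),cv2.minAreaRect((P[m][:,:2]*1000).astype(np.float32)),np.percentile(P[m][:,2],95))
```

```text
[ 0.52061971 -0.35460018  0.35229857] [ 5.94935316e-01  8.03773384e-01  2.57337018e-04 -5.00213131e-04] 6.8167 [-7.85619258e-01  5.59419896e-01  1.14532949e+00  3.64273671e-04
  1.43790881e+00 -1.08209347e+00] 0.10904421331300629
orange 2555 px [259. 247.] ztop 0.2068 top rect [ 520.1 -354.2] [10.2 45.8] 17.3 mean [ 0.5193 -0.3518  0.2055]
5503 ((518.91845703125, -353.1832275390625), (230.88319396972656, 122.0589599609375), 16.971363067626953) 0.041382986567027616
```

View pics/w4.png

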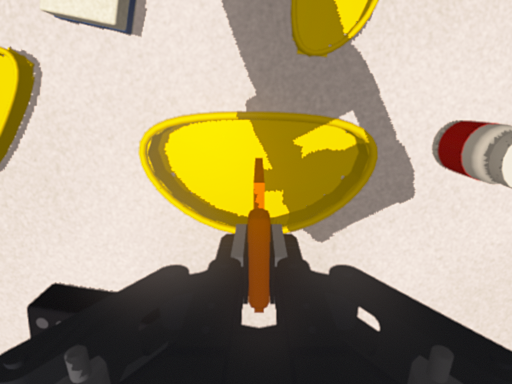

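The plate (259,235) hangs across the middle of the big dish (260,170), 231x122 at 17°, and the bystanders are clear. Lowering to a few mm above the floor.

Emit:
step_arm(
  series=[
    {"xyz":[0,0,-1.2],"turn":[0,0,0]},
    {"xyz":[0,0,-1.2],"turn":[0,0,0]},
    {"xyz":[0,0,-1.2],"turn":[0,0,0]},
    {"xyz":[0,0,-1.2],"turn":[0,0,0]},
    {"xyz":[0,0,-1.2],"turn":[0,0,0]},
    {"xyz":[0,0,-1.2],"turn":[0,0,0]},
    {"xyz":[0,0,-1.2],"turn":[0,0,0]},
    {"xyz":[0,0,-1.0],"turn":[0,0,0]},
    {"xyz":[0,0,-0.8],"turn":[0,0,0]},
    {"xyz":[0,0,-0.4],"turn":[0,0,0]},
    {"xyz":[0,0,0],"turn":[0,0,0]},
    {"xyz":[0,0,0],"turn":[0,0,0]},
  ],
)

```text
t: 7.87
tool_pos: [0.5206, -0.3549, 0.247]
ee_rot: [0.595, 0.804, -0.0, 0.0]
contact_force: [-0.7, -0.7, -0.3]
width: 0.113
grasp_force: 33.8
```

Emit:
step_arm(
  series=[
    {"xyz":[0,0,0],"turn":[0,0,0]},
    {"xyz":[0,0,0],"turn":[0,0,0]},
    {"xyz":[0,0,0],"turn":[0,0,0]},
    {"xyz":[0,0,0],"turn":[0,0,0]},
    {"xyz":[0,0,0],"turn":[0,0,0]},
    {"xyz":[0,0,0],"turn":[0,0,0]},
    {"xyz":[0,0,0],"turn":[0,0,0]},
    {"xyz":[0,0,0],"turn":[0,0,0]},
    {"xyz":[0,0,0],"turn":[0,0,0]},
  ],
  gripper=1,
)

```text
t: 8.62
tool_pos: [0.5204, -0.3551, 0.2467]
ee_rot: [0.595, 0.804, 0.0, -0.0]
contact_force: [-0.1, 0.6, 0.5]
width: 0.998
grasp_force: 0.0
```

Emit:
step_arm(
  series=[
    {"xyz":[0,0,0.5],"turn":[0,0,0]},
    {"xyz":[0,0,1],"turn":[0,0,0]},
    {"xyz":[0,0,1.5],"turn":[0,0,0]},
    {"xyz":[0,0,1.5],"turn":[0,0,0]},
    {"xyz":[0,0,1.5],"turn":[0,0,0]},
    {"xyz":[0,0,2],"turn":[0,0,0]},
    {"xyz":[0,0,2],"turn":[0,0,0]},
    {"xyz":[0,0,0],"turn":[0,0,0]},
    {"xyz":[0,0,0],"turn":[0,0,0]},
  ],
)

```text
t: 9.37
tool_pos: [0.5204, -0.355, 0.3485]
ee_rot: [0.595, 0.804, -0.0, 0.002]
contact_force: [-0.1, 0.1, -0.1]
width: 1.001
grasp_force: 0.0
```

Run:
```python
from h import *
im,d,P=shot('wrist','w5'); blobs(im,P,d,['orange'],box=(.3,.75,-.6,.2),zr=(0,.3))
hsv=cv2.cvtColor(im,cv2.COLOR_RGB2HSV)
m=(cv2.inRange(hsv,*COL['orange'])>0)&(P[...,1]<-.2)
print(P[m].min(0),P[m].max(0),P[m].mean(0))
m=(cv2.inRange(hsv,(18,90,40),(32,255,255))>0)&(abs(P[...,0]-.52)<.15)&(P[...,1]<-.24)&(P[...,2]>.025)&(P[...,2]<.06)
print(cv2.minAreaRect((P[m][:,:2]*1000).astype(np.float32)))
```

```text
orange 703 px [259. 189.] ztop 0.0978 top rect [ 520.6 -354.7] [ 8.9 45.1] 16.3 mean [ 0.5202 -0.3537  0.0965]
[ 0.49951692 -0.38810309  0.03342647] [ 0.53250209 -0.28857455  0.31830768] [ 0.51943225 -0.35132685  0.09545294]
((519.6929931640625, -354.6226501464844), (230.9103240966797, 125.86201477050781), 16.856748580932617)
```

View pics/w5.png

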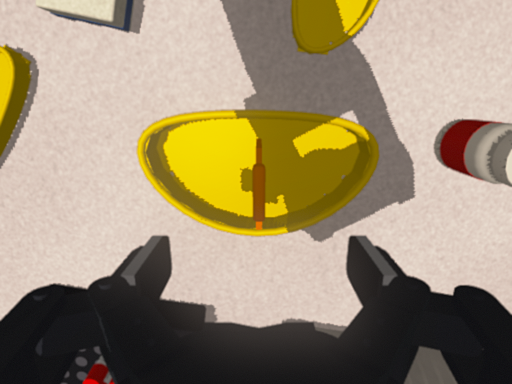

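The plate is let go in the dish, but it stands upright on its edge at (259,185), top at 0.097. That is precarious, so I'll tip it over along the dish with an open finger.

Emit:
step_arm(
  series=[
    {"xyz":[0,0,-2],"turn":[0,0,0]},
    {"xyz":[0,0,-2],"turn":[0,0,0]},
    {"xyz":[0,0,-2],"turn":[0,0,0]},
    {"xyz":[0,0,-2],"turn":[0,0,0]},
    {"xyz":[0,0,-1.7],"turn":[0,0,0]},
    {"xyz":[0,0,0],"turn":[0,0,0]},
    {"xyz":[-1.2,-0.4,0],"turn":[0,0,0]},
    {"xyz":[-1.2,-0.4,0],"turn":[0,0,0]},
    {"xyz":[-1,-0.3,0],"turn":[0,0,0]},
    {"xyz":[-0.6,-0.2,0],"turn":[0,0,0]},
    {"xyz":[-0.6,-0.2,0],"turn":[0,0,0]},
    {"xyz":[-0.6,-0.2,0],"turn":[0,0,0]},
  ],
)

```text
t: 10.42
tool_pos: [0.4676, -0.3725, 0.2504]
ee_rot: [0.595, 0.804, -0.0, 0.001]
contact_force: [-0.7, 0.3, -0.7]
width: 0.998
grasp_force: 0.0
```

Emit:
step_arm(
  series=[
    {"xyz":[-0.6,-0.2,0],"turn":[0,0,0]},
    {"xyz":[0,0,0],"turn":[0,0,0]},
    {"xyz":[0,0,0],"turn":[0,0,0]},
    {"xyz":[0,0,0],"turn":[0,0,0]},
    {"xyz":[0,0,2],"turn":[0,0,0]},
    {"xyz":[0,0,3],"turn":[0,0,0]},
    {"xyz":[0,0,3],"turn":[0,0,0]},
    {"xyz":[0,0,3],"turn":[0,0,0]},
    {"xyz":[0,0,0],"turn":[0,0,0]},
    {"xyz":[0,0,0],"turn":[0,0,0]},
  ],
)

```text
t: 11.25
tool_pos: [0.4627, -0.3738, 0.3611]
ee_rot: [0.594, 0.804, -0.0, 0.002]
contact_force: [0.2, 0.3, -1.0]
width: 1.001
grasp_force: 0.0
```

Run:
```python
from h import *
im,d,P=shot('wrist','w6'); print(r.observe()['tool_pos'],r.observe()['joint_pos'])
hsv=cv2.cvtColor(im,cv2.COLOR_RGB2HSV)
m=(cv2.inRange(hsv,*COL['orange'])>0)&(P[...,1]<-.2)&(P[...,2]<.15)
print(m.sum(),P[m].min(0),P[m].max(0),P[m].mean(0))
m=(cv2.inRange(hsv,(18,90,40),(32,255,255))>0)&(abs(P[...,0]-.52)<.15)&(P[...,1]<-.24)&(P[...,2]>.025)&(P[...,2]<.06)
print(cv2.minAreaRect((P[m][:,:2]*1000).astype(np.float32)))
```

```text
[ 0.46259071 -0.37378984  0.35951695] [-8.78502256e-01  4.92812868e-01  1.24435222e+00  3.55430557e-05
  1.40434791e+00 -1.17597501e+00]
4749 [ 0.43282453 -0.41153991  0.00538309] [ 0.52542482 -0.31879671  0.04554938] [ 0.47848371 -0.36274127  0.02708836]
((518.877685546875, -354.76141357421875), (230.87315368652344, 124.45423126220703), 15.217716217041016)
```

View pics/w6.png

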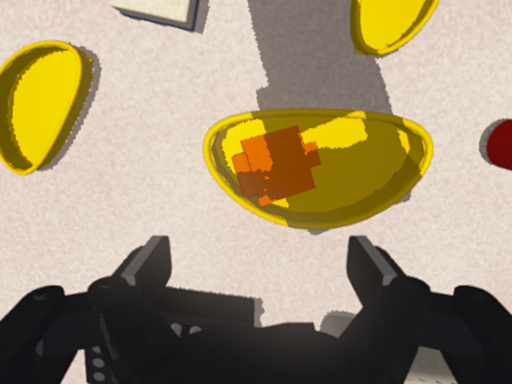

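The plate now lies flat in the big dish (275,165) at a mean height of 0.027 m, and the dish has not moved. Next, back to the handle at (0.5027, 0.029) with the gripper half open.

Emit:
step_arm(
  series=[
    {"xyz":[0.3,2.3,0],"turn":[0,0,-0.025]},
    {"xyz":[0.3,3.4,0],"turn":[0,0,-0.029]},
    {"xyz":[0.3,3.4,0],"turn":[0,0,-0.029]},
    {"xyz":[0.3,3.4,0],"turn":[0,0,-0.029]},
    {"xyz":[0.3,3.4,0],"turn":[0,0,-0.029]},
    {"xyz":[0.3,3.4,0],"turn":[0,0,-0.029]},
    {"xyz":[0.3,3.4,0],"turn":[0,0,-0.029]},
    {"xyz":[0.3,3.4,0],"turn":[0,0,-0.029]},
    {"xyz":[0.4,3.4,0],"turn":[0,0,-0.029]},
    {"xyz":[0.4,3.4,0],"turn":[0,0,-0.029]},
    {"xyz":[0.4,3.4,0],"turn":[0,0,-0.029]},
    {"xyz":[0.4,3.4,0],"turn":[0,0,-0.029]},
  ],
  gripper=0.5,
)

```text
t: 12.3
tool_pos: [0.5023, 0.0247, 0.3583]
ee_rot: [0.724, 0.69, -0.001, -0.001]
contact_force: [1.3, -0.5, -0.1]
width: 0.501
grasp_force: 0.0
```

Emit:
step_arm(
  series=[
    {"xyz":[0,0.5,-2],"turn":[0,0,0]},
    {"xyz":[0,0,-2],"turn":[0,0,0]},
    {"xyz":[0,0,-1.5],"turn":[0,0,0]},
    {"xyz":[0,0,-1.5],"turn":[0,0,0]},
    {"xyz":[0,0,-1],"turn":[0,0,0]},
    {"xyz":[0,0,0],"turn":[0,0,0]},
    {"xyz":[0,0,0],"turn":[0,0,0]},
  ],
)

```text
t: 12.88
tool_pos: [0.5023, 0.028, 0.2787]
ee_rot: [0.723, 0.69, -0.001, -0.001]
contact_force: [0.5, -0.7, 0.4]
width: 0.499
grasp_force: 0.0
```

Run:
```python
from h import *
o=r.observe();print(o['tool_pos'],o['ee_rot'],o['t'],o['width'])
im,d,P=shot('wrist','w7'); blobs(im,P,d,['green','blue'])
hsv=cv2.cvtColor(im,cv2.COLOR_RGB2HSV)
m=(P[...,2]>.018)&(P[...,2]<.05)&(hsv[...,1]<60)&(hsv[...,2]>120)&(abs(P[...,0]-.535)<.03)&(abs(P[...,1]-.06)<.03)
Q=P[m];print(m.sum(),Q.mean(0),cv2.minAreaRect((Q[:,:2]*1000).astype(np.float32)))
```

```text
[0.50233844 0.02799216 0.27867937] [ 0.7234751   0.69034893 -0.00086439 -0.00118027] 12.8833 0.4991608143673264
green 262 px [255. 127.] ztop 0.026 top rect [501.1  80.1] [21.3  6. ] 87.3 mean [0.5013 0.0804 0.0248]
blue 805 px [260. 203.] ztop 0.0626 top rect [502.  29.] [34.7  8.9] 87.7 mean [0.5021 0.0299 0.0612]
blue 59 px [510. 249.] ztop 0.0685 top rect [676.1  -5.5] [ 3.4 14.9] 7.1 mean [ 0.6762 -0.0069  0.0673]
153 [0.53846158 0.05916329 0.02336676] ((538.305908203125, 59.17637634277344), (14.086918830871582, 6.111578941345215), 89.6138916015625)
```

View pics/w7.png

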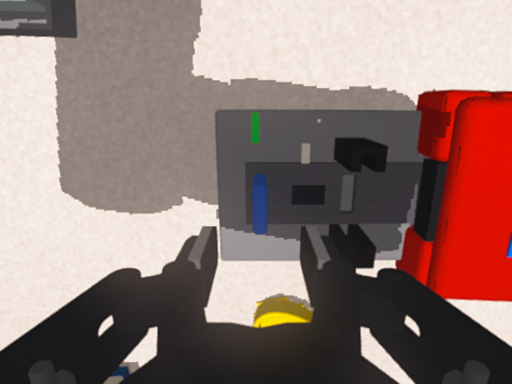

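The handle is at (260,203) with its top at 0.062, centred between the fingers, and the gap to the posts is clear. The pointer is at (305,153) and the mark at (255,127). Descending and gripping.

Emit:
step_arm(
  series=[
    {"xyz":[0,0.1,-1.5],"turn":[0,0,0]},
    {"xyz":[0,0,-1.5],"turn":[0,0,0]},
    {"xyz":[0,0,-1.5],"turn":[0,0,0]},
    {"xyz":[0,0,-1.5],"turn":[0,0,0]},
    {"xyz":[0,0,-1],"turn":[0,0,0]},
    {"xyz":[0,0,-0.2],"turn":[0,0,0]},
    {"xyz":[0,0,0],"turn":[0,0,0]},
  ],
)

```text
t: 13.52
tool_pos: [0.5026, 0.0289, 0.2078]
ee_rot: [0.724, 0.69, -0.0, -0.0]
contact_force: [-0.3, -0.4, -0.6]
width: 0.497
grasp_force: 0.0
```

Emit:
step_arm(
  series=[
    {"xyz":[0,0,0],"turn":[0,0,0]},
    {"xyz":[0,0,0],"turn":[0,0,0]},
    {"xyz":[0,0,0],"turn":[0,0,0]},
    {"xyz":[0,0,0],"turn":[0,0,0]},
    {"xyz":[0,0,0],"turn":[0,0,0]},
    {"xyz":[0,0,0],"turn":[0,0,0]},
    {"xyz":[0,0,0],"turn":[0,0,0]},
    {"xyz":[0,0,0],"turn":[0,0,0]},
  ],
  gripper=0,
  grip_force=60,
)

```text
t: 14.18
tool_pos: [0.5024, 0.0289, 0.2086]
ee_rot: [0.723, 0.69, 0.0, 0.0]
contact_force: [-2.7, -0.4, 5.5]
width: 0.104
grasp_force: 59.5
```

Gripped. The pull works out at about 37.4 mm along (-0.999, 0.047).

Emit:
step_arm(
  series=[
    {"xyz":[-0.3,0.01,0],"turn":[0,0,0]},
    {"xyz":[-0.5,0.02,0],"turn":[0,0,0]},
    {"xyz":[-0.5,0.03,0],"turn":[0,0,0]},
    {"xyz":[-0.5,0.02,0],"turn":[0,0,0]},
    {"xyz":[-0.5,0.03,0],"turn":[0,0,0]},
    {"xyz":[-0.5,0.02,0],"turn":[0,0,0]},
    {"xyz":[-0.5,0.03,0],"turn":[0,0,0]},
    {"xyz":[-0.4,0.02,0],"turn":[0,0,0]},
    {"xyz":[0,0,0],"turn":[0,0,0]},
    {"xyz":[0,0,0],"turn":[0,0,0]},
    {"xyz":[0,0,0],"turn":[0,0,0]},
  ],
)

```text
t: 15.1
tool_pos: [0.4666, 0.0305, 0.2087]
ee_rot: [0.724, 0.69, 0.002, 0.002]
contact_force: [7.9, 0.6, 1.5]
width: 0.103
grasp_force: 59.0
```

```bash
cat > m.py <<'E'
from h import *
import sys
o=r.observe();print(o['tool_pos'],o['t'],o['width'],o['contact_force'],o['grasp_force'])
for n in('wrist','side','scene'):
    im,d,P=shot(n,n+sys.argv[1]); hsv=cv2.cvtColor(im,cv2.COLOR_RGB2HSV)
    print(n); blobs(im,P,d,['green'],mn=8)
    m=(P[...,2]>.018)&(P[...,2]<.05)&(hsv[...,1]<70)&(hsv[...,2]>110)&(abs(P[...,0]-.505)<.03)&(abs(P[...,1]-.06)<.016)
    Q=P[m]
    if len(Q)>3: print(m.sum(),np.argwhere(m).mean(0)[::-1],Q.mean(0),cv2.minAreaRect((Q[:,:2]*1000).astype(np.float32)))
c=cv2.imread(f'pics/wrist{sys.argv[1]}.png')[0:300,120:400]; s=cv2.imread(f'pics/side{sys.argv[1]}.png')[150:220,220:320]
cv2.imwrite(f'pics/c{sys.argv[1]}.png',np.hstack([cv2.resize(c,(400,428)),cv2.resize(s,(400,428),interpolation=2)]))
E
python3 m.py 8
```

```text
[0.46656873 0.03052489 0.20866248] 15.1 0.10335943755846769 [7.86750181 0.63217449 1.5282346 ] 58.95285129547119
wrist
green 644 px [318. 139.] ztop 0.0259 top rect [501.2  79.8] [22.8  6.5] 86.7 mean [0.5008 0.0805 0.0245]
351 [322.75783476 175.20797721] [0.50328172 0.06078747 0.02303994] ((503.5122985839844, 60.477298736572266), (15.413331031799316, 6.457545280456543), 86.9484634399414)
side
scene
green 29 px [287. 221.] ztop 0.024 top rect [503.5  82.2] [10.  21.1] 4.1 mean [0.5039 0.0835 0.0215]
```

View pics/c8.png

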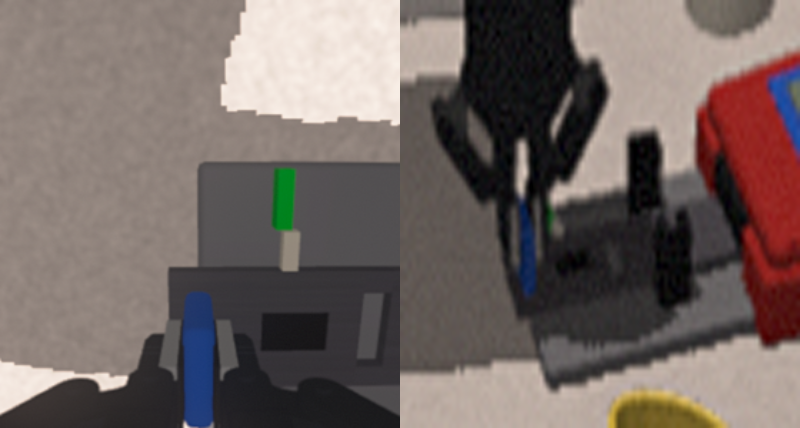

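The mark (283,200) and pointer (289,250) are nearly in line; the pointer is still about 2.5-3.3 mm short. Pulling a little more.

Emit:
step_arm(
  series=[
    {"xyz":[-0.15,0.01,0],"turn":[0,0,0]},
    {"xyz":[-0.13,0,0],"turn":[0,0,0]},
    {"xyz":[0,0,0],"turn":[0,0,0]},
    {"xyz":[0,0,0],"turn":[0,0,0]},
    {"xyz":[0,0,0],"turn":[0,0,0]},
    {"xyz":[0,0,0],"turn":[0,0,0]},
    {"xyz":[0,0,0],"turn":[0,0,0]},
    {"xyz":[0,0,0],"turn":[0,0,0]},
  ],
)

```text
t: 15.92
tool_pos: [0.4639, 0.0306, 0.2087]
ee_rot: [0.724, 0.69, 0.002, 0.002]
contact_force: [8.1, 1.1, 1.4]
width: 0.103
grasp_force: 59.0
```

```bash
python3 m.py 9
```

```text
[0.46385728 0.03063279 0.2086589 ] 15.9167 0.10299502885336233 [8.07101234 1.07498523 1.41224831] 58.96056354045868
wrist
green 664 px [323. 139.] ztop 0.0259 top rect [501.   79.6] [23.1  6.6] 88.7 mean [0.5008 0.0804 0.0244]
348 [322.75       175.26149425] [0.5006356  0.06087903 0.0230899 ] ((500.836181640625, 60.71101760864258), (15.238415718078613, 6.307011604309082), 88.1007308959961)
side
scene
green 31 px [287. 221.] ztop 0.0243 top rect [503.5  83.3] [21.4 13.5] 85.4 mean [0.5048 0.0832 0.0216]
```

Emit:
step_arm(
  series=[
    {"xyz":[0,0,0],"turn":[0,0,0]},
    {"xyz":[0,0,0],"turn":[0,0,0]},
    {"xyz":[0,0,0],"turn":[0,0,0]},
    {"xyz":[0,0,0],"turn":[0,0,0]},
    {"xyz":[0,0,0],"turn":[0,0,0]},
    {"xyz":[0,0,0],"turn":[0,0,0]},
    {"xyz":[0,0,0],"turn":[0,0,0]},
    {"xyz":[0,0,0],"turn":[0,0,0]},
    {"xyz":[0,0,0],"turn":[0,0,0]},
    {"xyz":[0,0,0],"turn":[0,0,0]},
    {"xyz":[0,0,0],"turn":[0,0,0]},
    {"xyz":[0,0,0],"turn":[0,0,0]},
  ],
)

```text
t: 17.07
tool_pos: [0.4639, 0.0306, 0.2086]
ee_rot: [0.724, 0.69, 0.002, 0.002]
contact_force: [8.1, 0.9, 1.0]
width: 0.101
grasp_force: 59.0
```

```bash
python3 m.py 10
python3 - <<'E'
from h import *
z=np.load('pics/side10.npz');P=z['P'];hsv=cv2.cvtColor(z['im'],cv2.COLOR_RGB2HSV)
m=(cv2.inRange(hsv,*COL['orange'])>0)&(P[...,1]<-.2)&(P[...,2]<.15)&(abs(P[...,0]-.5)<.15);print('plate',m.sum(),P[m].mean(0),P[m].max(0))
E
```

```text
[0.46388294 0.03063189 0.20863106] 17.0667 0.10136624251337316 [8.06360983 0.87536757 0.98031015] 58.96023988723755
wrist
green 659 px [323. 139.] ztop 0.0259 top rect [501.2  79.6] [23.1  6.7] 87.2 mean [0.5008 0.0804 0.0244]
348 [322.69827586 175.25574713] [0.50060847 0.06088257 0.02308724] ((500.855712890625, 60.707969665527344), (15.221969604492188, 6.583547592163086), 86.13920593261719)
side
scene
green 30 px [287. 221.] ztop 0.0246 top rect [505.5  82.8] [10.4 23. ] 7.2 mean [0.5042 0.0834 0.0218]
plate 585 [ 0.47855588 -0.36769843  0.02894875] [ 0.52704933 -0.31481959  0.09549871]
```

The pointer is within about 1 mm of the mark and held steady with 8 N of pull. The plate rests in the dish. Handing in.

```bash
python3 -c "
from bench import r
print(r.finish_job())"
```

```text
the job is handed in; nothing more can be done
None
```

The orange plate is lying in the largest yellow dish, and the carriage is held with its white pointer within about 1 mm of the green mark by my measurement; the job is handed in, but no verdict was shown.

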